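# Park the rotary handpiece upright in its fold-down dock

## Task

Put the rotary tool away: before touching the handpiece, click the dock's toggle from forward to its centre off position without ever letting it go over into reverse. Then slide the handpiece butt first into the lying blue cup and push it gently until it sits fully home on the cup's floor while the cup still lies down, and only then swing the cup by its red crank grip fully up to its stop so that the handpiece stands upright, nose up, and let go. Do not knock the other things on the bench about.

Things in the scene. Friction and masses are not known exactly. Their poses are not given: they have to be found in the camera images.
- handpiece: Cordless rotary tool, round, 170 mm long, ~0.2 kg, lying loose (may roll). Black rubber butt cap, yellow rear, black front (30 mm diameter over the rear 130 mm), then a 30 mm long aluminium cone and a dark nose nut, 20 mm diameter, 10 mm long. Origin on its axis at mid-length, 15 mm above the bench; x axis to the nose (nose face +85, butt face -85, 30 mm body up to +45, balance point about -2).
- butt (a point): Centre of the handpiece's butt end face; axes as the handpiece's.
- nose (a point): Centre of the handpiece's nose end face; axes as the handpiece's.
- dock: Grey fixed dock, base plate 12 mm thick, 65 mm either side in x, y -190 to +100 mm. Origin on the bench below the cup's pivot; z up. In its frame the pivot axle runs along x at 55 mm height between two cheeks (x = +-36, 78 mm high); the blue cup lies along +y, mouth to +y; a black switch box 85 x 66 mm, top at 52 mm, at y = -140 carries the toggle.
- cup (a joint): Swing of the blue cup about the dock's x axle: 0 = lying level along the dock's +y, 1.571 = upright at a hard stop. The hinge has friction; loaded it takes about 0.6 N m to lift from lying (7 N at the crank grip) and it falls back if let go much below 1.2 rad; near upright it stays where it is left, so push it to the stop.
- cup_floor (a point): Centre of the cup's inner floor, 18 mm from the pivot; the point's y axis points along the cup out of its mouth. The bore is 37 mm in diameter and 115 mm deep, walls 5.5 mm.
- cup_mouth (a point): Centre of the cup's mouth, 133 mm from the pivot, 115 mm from the cup's floor; 55 mm above the bench when lying. The last 23 mm flare like a funnel to about 50 mm inside, 62 mm outside diameter. With the handpiece home 55 mm of it stick out (15 mm of body, cone, nut).
- crank_grip (a point): Middle of the red crank grip, a bar 18 mm thick, parallel to the dock's x axis, on its -x side (48 to 118 mm from the cup's mid-plane), 91 mm from the axle. Turns with the cup: cup lying, it is 64 mm to the axle's +y side and 119 mm above the bench; cup upright, 64 mm to the -y side and again 119 mm high; half way 146 mm high. Sweep it along its arc to the -y side.
- toggle (a joint): Forward-off-reverse toggle, swinging in the dock's x-z plane about a pivot 48 mm above the bench: 0 = forward (leans 0.35 rad to the dock's -x; starts here), 0.35 = off (straight up), 0.70 = reverse (leans to +x). Sprung detents: pushed beyond about 0.18 it snaps by itself to 0.35; beyond about 0.52 it snaps into reverse. Takes about 4 to 5 N at the tip.
- toggle_tip (a point): Centre of the toggle's white ball tip, 20 mm in diameter, on a 10 mm thick steel stem, 62 mm from its pivot; about 106 mm above the bench at forward and 110 mm at off.
- oil_bottle: White squeeze bottle, 56 mm diameter, 150 mm tall, standing; a bystander, leave alone. Origin on its underside or axis, at the middle.
- paste_jar: Amber jar with dark lid, 64 mm diameter, 50 mm tall, standing; a bystander, leave alone. Origin on its underside or axis, at the middle.
- screwdriver: Orange screwdriver 180 mm long, lying; a bystander, leave alone. Origin on its underside or axis, at the middle.
- wrench: Steel wrench 180 mm long, lying; a bystander, leave alone. Origin on its underside or axis, at the middle.
- battery: Black battery pack, 75 x 60 x 60 mm; a bystander, leave alone. Origin on its underside or axis, at the middle.
- torch: Black torch with red ends, 180 mm long, 44 mm thick, lying; a bystander, leave alone. Origin on its underside or axis, at the middle.

How it is judged:
On the way, in this order (a step that is already met when the one before it is completed fails the run):
1. the toggle clicked to its centre off position, the handpiece not yet touched (value of joint toggle between 0.28 and 0.42 rad and distance of handpiece from where it was at the start of the episode below 0.015 m), for 0.2 s.
2. the handpiece pushed home, butt on the floor of the cup, while the cup still lies down (y of butt in the frame of cup_floor below 0.005 m and distance between butt and cup_floor below 0.009 m and angle between the x axis of handpiece and the y axis of cup_floor, either way round below 0.1 rad and value of joint cup below 0.2 rad), for 0.2 s.
3. the cup swung up to its stop with the handpiece in it (y of butt in the frame of cup_floor below 0.005 m and distance between butt and cup_floor below 0.009 m and angle between the x axis of handpiece and the y axis of cup_floor, either way round below 0.1 rad and value of joint cup above 1.5 rad), for 0.2 s.
At the end, for the whole second after the job is handed in: Toggle at off (0.28 to 0.42 rad); cup up at its stop (over 1.5 rad); handpiece in it, nose up within 0.14 rad of vertical, butt within 5 mm of the cup's floor; handpiece slower than 80 mm/s (a faint rattle in the cup is allowed) (all of step 3 and value of joint toggle between 0.28 and 0.42 rad and angle between handpiece's own x axis and vertical below 0.14 rad and linear speed of handpiece below 0.08 m/s); the robot touches nothing.
It fails at once if the toggle goes over into reverse (beyond 0.52 rad) (value of joint toggle above 0.52 rad).
It fails at once if the handpiece is rammed against the dock or cup with more than 60 N (contact force between handpiece and dock above 60 N).
It fails at once if another thing on the bench is moved by more than 40 mm (distance of any of oil_bottle, paste_jar, screwdriver, wrench, battery, torch from where it was at the start of the episode above 0.04 m).
It also fails if it takes over 72 s, if anything falls off the work surface, if the arm or the gripper's body presses on something with over 40 N, if the wrist force passes 120 N, or if a joint passes its speed limit or range.

## Robot

A 7-joint arm with a two-finger parallel gripper is mounted at the origin on the work surface. World frame = base frame: x ahead of the robot, y to its left, z up, the work surface at z = 0. Lengths are in m, angles in rad, forces in N, time in s.
With the tool pointing down it reaches from about 0.425 to 0.925 m from the base axis. Payload 6.8 kg.
Tool frame: the origin (TCP) lies midway between the tips of the shut fingers; the grasp point (between the pads) lies 19 mm behind it; x points along the fingers, y is the direction in which the jaws open and shut, and the axes are right-handed (so a half turn about x gives the same grasp; the last joint's range is limited). The gripper opens to 85 mm and grips with 20 to 120 N. Pads are 22 mm wide; open, the fingers measure 114 mm over their backs; the gripper's body (76 mm by 85 mm) begins 54 mm behind the grasp point. The pads swing forward as they close: fully open they stand 13 mm farther back than shut.
Start: joints at [-1.347, 0.477, 0.022, 1.555, -0.011, 1.109, -0.083], TCP at [0.22, 0.638, 0.231] pointing down, gripper open.
Joint ranges: [-2.96, 2.96], [-0.34, 2.1], [-1.41, 1.46], [0.24, 2.44], [-1.37, 4.51], [0.17, 1.92], [-2.96, 2.96]. Speed limits (rad/s): [2.39, 2.39, 3.14, 3.14, 3.14, 3.14, 3.14].

## Interface

Orientations are given as a rotation vector (axis times angle).
In Python, from bench import r, viewer, nets gives the robot as it stands.
- The arm moves only by the shell command python3 -m pendant 'ROWS' [FORCE]. ROWS is JSON, one flat list of numbers, 5 for each row, row after row: the finger opening in mm, from 0 to 85.4, then the shift along the tool's x, y, z in mm, then the turn about the tool's x in rad. A call has 1 to 20 rows; each row shifts and turns the commanded pose from where the row before left it, along the tool's axes as they then stand; what a row does not reach is not made up. A row lasts 1/8 s, in which the tool goes at most 62.5 mm and 10.7 degrees, less where a joint would pass 70% of its speed; a pose out of reach is approached as far as the arm can. A call with a gripper value outside its range is refused whole. The fingers move at their own pace and stop on an object; FORCE is the grip in N (left out, the last holds). Time passes only in rows, so rows that do not move let the fingers close. It gives the time, the measured TCP pose, the force and the opening at its end, in the units of the state.
- r.get_obs(): the state, without advancing time (a new reading comes with each control period).
- viewer.grab_frame(name): name is "scene" or "top" or "wrist"; returns (picture, depth): 400x640x3 uint8, red, green, blue; 400x640 float32, m along the optical axis (not along the pixel's ray), 0 where there is no reading.
- viewer.calibration(name): a dict with "mtx" (3x3 intrinsics, pixels), "world_to_cam" (4x4, takes a point from world to camera coordinates). Camera axes: x right, y up, looking along -z (the intrinsics and any distortion apply to the point x, -y, -z); pixel columns grow to the right and rows downward; lengths in m; the calibration is good to about 2 mm. A picture is of the moment at which its call begins: read the wrist's pose just before it. calibration takes no time and is no camera call; for the wrist camera it gives the pose at the moment of the call.
- r.hand_in(): hands the job in, once; it reports no verdict.
Trained networks look in the newest picture that a camera, given by its name, has taken for a name from the list of things; names that differ only in an ending like _2 or _b are one class to them, and where a whole thing is asked for, a point or a joint stands for the part that bears it (a point fixed in the world has none). Each returns a list of dicts, best first, with "score" (0 to 1); they miss things now and then, are a little off and sometimes report something else, mostly with a low value. They report only what shows in the picture. A call takes as long as a camera call.
- nets.look_for(name, camera): "location" ([x, y, z] in m, in world coordinates, good to about 4 mm: the middle of the surface that is visible of it).
- nets.silhouettes(name, camera): "mask" (400x640 bool, what is visible of it).
The state is a dict: "clock": time; "joints": joint angles; "qvel": joint speeds; "tau": joint torques, N m; "tcp_pos": TCP position; "orientation": TCP orientation; "contact_force": force on the tool from outside, world axes, zero at the start; "moment": the same for the moment, N m; "grip_width": finger opening in m.
Only numpy, scipy, OpenCV 4.12 (cv2) and the standard library are available. Lean on these libraries where they do the work, as an engineer would, in place of code of your own. Each camera call takes 0.05 s, during which the arm holds its last target. There are 200 camera calls.

## Working session

There is one attempt and no reset: what is moved stays moved. The work goes in short steps, Python scripts to look and compute and a shell command to move; the robot and the scene stay as the last step left them, time stands still between calls to the robot, and variables do not carry over. Pictures are saved under pics/ and viewed, about 8 in all and at most 12, crops included, and the job is handed in when it is done.

```bash
ls; mkdir -p pics; cat > h.py <<'E'
import numpy as np, cv2
from bench import r, viewer, nets
from scipy.spatial.transform import Rotation as R
def cloud(cam):
    img,d=viewer.grab_frame(cam); c=viewer.calibration(cam)
    K=np.array(c["mtx"]); T=np.linalg.inv(np.array(c["world_to_cam"]))
    v,u=np.mgrid[:400,:640]
    x=(u-K[0,2])/K[0,0]*d; y=(v-K[1,2])/K[1,1]*d
    P=np.stack([x,-y,-d],-1)@T[:3,:3].T+T[:3,3]; P[d==0]=np.nan
    return img,P
def save(n,img): cv2.imwrite("pics/"+n+".png",cv2.cvtColor(img,cv2.COLOR_RGB2BGR))
def proj(cam,p):
    c=viewer.calibration(cam); q=np.array(c["world_to_cam"])@np.append(p,1); K=np.array(c["mtx"])
    return K[0,0]*q[0]/-q[2]+K[0,2], K[1,1]*-q[1]/-q[2]+K[1,2]
def st():
    o=r.get_obs(); M=R.from_rotvec(o["orientation"]).as_matrix()
    print("t",o["clock"],"tcp",np.round(o["tcp_pos"],4),"F",np.round(o["contact_force"],1),"w",o["grip_width"]); print(np.round(M,3)); return o,M
E
python3 - <<'E'
from h import *
st()
for cam in("top","scene"):
    img,P=cloud(cam); save(cam+"0",img); np.save(cam+"0.npy",P)
    for n in ["handpiece","butt","nose","dock","cup","cup_mouth","crank_grip","toggle_tip","oil_bottle","paste_jar","screwdriver","wrench","battery","torch"]:
        print(cam,n,[(np.round(q["location"],3).tolist(),round(q["score"],2)) for q in nets.look_for(n,cam)][:2])
    print(viewer.calibration(cam))
E
```

```text
pics
t 0.0 tcp [0.2197 0.6376 0.2303] F [ 0.1  0.1 -0.8] w 0.08547771444341239
[[-0.     0.326  0.945]
 [-0.002  0.945 -0.326]
 [-1.    -0.002  0.   ]]
top handpiece [([0.535, 0.318, 0.028], 0.68)]
top butt []
top nose [([0.538, 0.324, 0.029], 0.7)]
top dock [([0.564, -0.09, 0.014], 0.9)]
top cup [([0.58, 0.009, 0.077], 0.59)]
top cup_mouth [([0.579, 0.011, 0.074], 0.67)]
top crank_grip [([0.571, 0.014, 0.077], 0.78), ([0.537, 0.322, 0.03], 0.24)]
top toggle_tip []
top oil_bottle [([0.685, 0.355, 0.096], 0.58)]
top paste_jar [([0.577, 0.009, 0.073], 0.66), ([0.623, -0.41, 0.05], 0.53)]
top screwdriver [([0.41, -0.161, 0.025], 0.48)]
top wrench [([0.396, 0.09, 0.006], 0.54)]
top battery [([0.506, -0.409, 0.042], 0.68), ([0.576, 0.01, 0.076], 0.62)]
top torch [([0.542, 0.577, 0.039], 0.62)]
{'mtx': array([[511.47994741,   0.        , 321.90461359],
       [  0.        , 511.47994741, 201.3407179 ],
       [  0.        ,   0.        ,   1.        ]]), 'world_to_cam': array([[-3.06335459e-02, -9.99529123e-01,  1.76605961e-03,
         6.92581289e-02],
       [ 9.89785168e-01, -3.00886871
[... 745 characters left out ...]
([0.64, -0.422, 0.05], 0.8)]
scene screwdriver [([0.423, -0.17, 0.018], 0.78), ([0.588, 0.005, 0.078], 0.32)]
scene wrench [([0.376, 0.09, 0.007], 0.63)]
scene battery [([0.534, -0.417, 0.044], 0.73), ([0.548, 0.306, 0.027], 0.32)]
scene torch [([0.548, 0.565, 0.033], 0.62)]
{'mtx': array([[384.09794153,   0.        , 323.90567184],
       [  0.        , 384.09794153, 195.1097545 ],
       [  0.        ,   0.        ,   1.        ]]), 'world_to_cam': array([[ 0.67852888,  0.73442854, -0.01460427, -0.39799197],
       [-0.54799744,  0.51932721,  0.65574237,  0.20199745],
       [ 0.4891803 , -0.43693704,  0.75484346, -1.47098231],
       [ 0.        ,  0.        ,  0.        ,  1.        ]])}
```

```bash
python3 - <<'E'
import cv2
a=cv2.imread("pics/top0.png"); b=cv2.imread("pics/scene0.png")
cv2.imwrite("pics/top0c.png",cv2.resize(a[60:330,80:560],None,fx=1.66,fy=1.66,interpolation=3))
cv2.imwrite("pics/scene0c.png",cv2.resize(b[60:390,100:600],None,fx=1.6,fy=1.6,interpolation=3))
E
```

```text
(no output)
```

View pics/top0c.png

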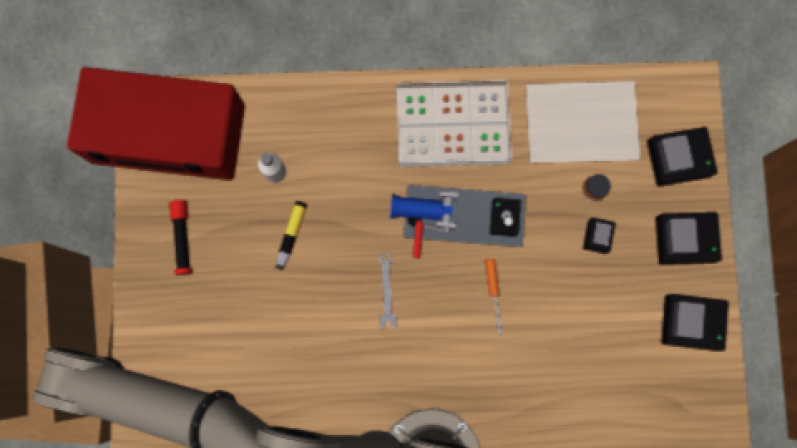

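View pics/scene0c.png

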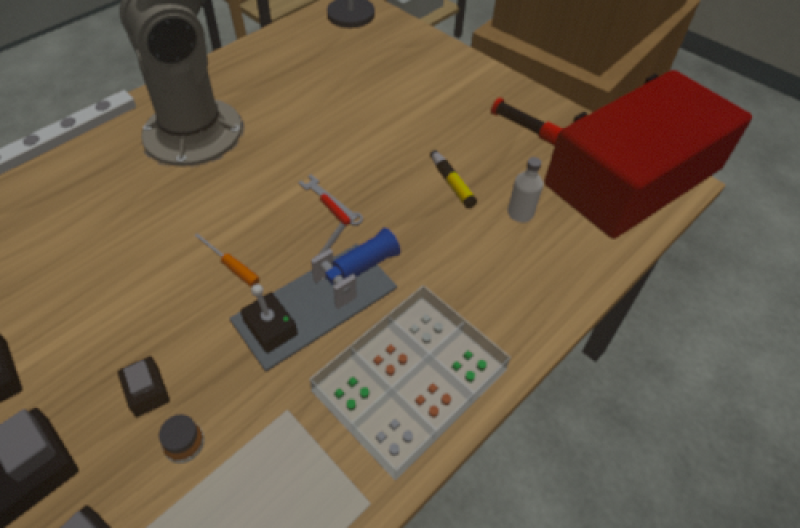

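```bash
python3 - <<'E'
from h import *
o,M=st()
c=viewer.calibration("wrist"); T=np.linalg.inv(np.array(c["world_to_cam"])); print(c["mtx"])
print("cam pos in tool",M.T@(T[:3,3]-o["tcp_pos"]),"look dir tool",M.T@-T[:3,2],"right",M.T@T[:3,0])
# dock plate and handpiece from top cloud
img=cv2.imread("pics/top0.png"); P=np.load("top0.npy")
hsv=cv2.cvtColor(img,cv2.COLOR_BGR2HSV)
m=np.isfinite(P[...,2])&(P[...,0]>.45)&(P[...,0]<.7)&(P[...,1]>-.25)&(P[...,1]<.15)
pl=m&(hsv[...,1]<70)&(abs(P[...,2]-.012)<.012)
q=P[pl][:,:2]; rc=cv2.minAreaRect((q*1000).astype(np.float32)); print("plate",rc,np.round(cv2.boxPoints(rc)),pl.sum())
h=np.isfinite(P[...,2])&(abs(P[...,0]-.54)<.12)&(abs(P[...,1]-.32)<.09)&(P[...,2]>.012)&(P[...,2]<.05)
q=P[h]; rc=cv2.minAreaRect((q[:,:2]*1000).astype(np.float32)); print("hp",rc,np.round(cv2.boxPoints(rc)),h.sum())
E
```

```text
t 1.5 tcp [0.2199 0.6382 0.2313] F [ 0.8 -0.1 -0.2] w 0.08530746067619212
[[-0.     0.326  0.945]
 [ 0.     0.945 -0.326]
 [-1.     0.    -0.   ]]
[[332.51768183   0.         314.77191321]
 [  0.         332.51768183 193.24656994]
 [  0.           0.           1.        ]]
cam pos in tool [-0.14264194 -0.00021521 -0.08042114] look dir tool [0.9500543 0.0009859 0.3120831] right [-8.86179360e-04  9.99999501e-01 -4.61352416e-04]
plate ((578.4566650390625, -68.23605346679688), (245.24118041992188, 364.43280029296875), 1.8250490427017212) [[ 450.  110.]
 [ 462. -254.]
 [ 707. -246.]
 [ 695.  118.]] 1405
hp ((538.2542114257812, 321.90826416015625), (171.8685760498047, 234.6011199951172), 89.62831115722656) [[420. 237.]
 [655. 235.]
 [656. 407.]
 [422. 409.]] 343
```

```bash
python3 -m pendant '[85,-10,-22.8,37.5,0,85,-10,-22.8,37.5,0,85,-10,-22.8,37.5,0,85,-10,-22.8,37.5,0,85,-10,-22.8,37.5,0,85,-10,-22.8,37.5,0,85,-10,-22.8,37.5,0,85,-10,-22.8,37.5,0,85,-10,-22.8,37.5,0,85,-10,-22.8,37.5,0,85,0,0,0,0]' 40
python3 - <<'E'
from h import *
o,M=st()
img,P=cloud("wrist"); save("w1",img); np.save("w1.npy",P)
for n in ["handpiece","butt","nose"]: print(n,[(np.round(q["location"],3).tolist(),round(q["score"],2)) for q in nets.look_for(n,"wrist")][:2])
m=nets.silhouettes("handpiece","wrist")[0]["mask"]; np.save("m1.npy",m)
q=P[m&np.isfinite(P[...,2])&(P[...,2]>.012)&(P[...,2]<.05)]
c=q.mean(0); U,S,V=np.linalg.svd(q[:,:2]-c[:2],full_matrices=False); t=(q[:,:2]-c[:2])@V[0]
print(c,V[0],np.percentile(t,[0,1,99,100]),q[:,2].max())
E
```

```text
clock: 2.88
tcp_pos: [0.5032, 0.2965, 0.3325]
orientation: [0.266, 1.552, -0.266]
contact_force: [-0.7, 0.7, 0.6]
grip_width: 0.0854
t 2.875 tcp [0.5032 0.2965 0.3325] F [-0.7  0.7  0.6] w 0.08535823360134079
[[ 0.003  0.333  0.943]
 [-0.     0.943 -0.333]
 [-1.     0.001  0.003]]
handpiece [([0.533, 0.323, 0.026], 0.66)]
butt [([0.532, 0.318, 0.024], 0.6)]
nose [([0.533, 0.319, 0.028], 0.82)]
[0.53110254 0.32374559 0.02568775] [ 0.94413133 -0.32956946] [-0.08273102 -0.08147224  0.08266462  0.08528337] 0.031752087692198006
```

```bash
python3 -m pendant '[0,0,-40,20.4,0,0,0,-40,20.4,0,0,0,-40,20.4,0,0,0,-40,20.4,0,0,0,-40,20.4,0,0,0,-40,20.4,0,0,0,-40,20.4,0,0,0,-40,20.4,0,0,0,0,0,0]' 
python3 - <<'E'
from h import *
o,M=st()
img,P=cloud("wrist"); save("w2",img); np.save("w2.npy",P)
for n in ["cup_mouth","crank_grip","toggle_tip","cup"]: print(n,[(np.round(q["location"],3).tolist(),round(q["score"],2)) for q in nets.look_for(n,"wrist")][:2])
hsv=cv2.cvtColor(img,cv2.COLOR_RGB2HSV)
ok=np.isfinite(P[...,2])&(P[...,0]>.4)&(P[...,0]<.75)&(P[...,1]>-.3)&(P[...,1]<.25)
def fit(name,m):
    q=P[m]; 
    if len(q)<10: print(name,"none");return
    rc=cv2.minAreaRect((q[:,:2]*1000).astype(np.float32)); print(name,len(q),np.round(q.mean(0),4),"z",np.percentile(q[:,2],[2,98]),"\n",np.round(cv2.boxPoints(rc)).tolist(),rc[2])
fit("blue",ok&(hsv[...,0]>105)&(hsv[...,0]<130)&(hsv[...,1]>150)&(P[...,2]>.03))
fit("red",ok&((hsv[...,0]<6)|(hsv[...,0]>174))&(hsv[...,1]>150)&(P[...,2]>.06))
fit("white",ok&(hsv[...,1]<60)&(hsv[...,2]>150)&(P[...,2]>.09))
fit("box",ok&(hsv[...,2]<60)&(abs(P[...,2]-.052)<.005))
E
```

```text
clock: 4.25
tcp_pos: [0.55, -0.0585, 0.3313]
orientation: [0.263, 1.554, -0.265]
contact_force: [-0.2, 0.8, 0.1]
grip_width: 0.0001
t 4.25 tcp [ 0.55   -0.0585  0.3313] F [-0.2  0.8  0.1] w 0.00013625842084044143
[[-0.     0.33   0.944]
 [-0.001  0.944 -0.33 ]
 [-1.    -0.001  0.   ]]
cup_mouth [([0.57, 0.015, 0.079], 0.98), ([0.565, -0.076, 0.051], 0.67)]
crank_grip [([0.572, 0.009, 0.075], 0.58), ([0.513, -0.401, 0.049], 0.53)]
toggle_tip [([0.54, -0.191, 0.107], 0.74)]
cup [([0.417, -0.161, 0.023], 0.64), ([0.566, 0.015, 0.079], 0.6)]
blue 1356 [ 0.5744 -0.0212  0.0723] z [0.0595036 0.0804007] 
 [[553.0, -58.0], [593.0, -63.0], [610.0, 77.0], [571.0, 82.0]] 82.74543762207031
red 1378 [0.5008 0.0205 0.1265] z [0.12238578 0.12913507] 
 [[459.0, 17.0], [544.0, 8.0], [546.0, 25.0], [461.0, 34.0]] 83.94732666015625
white 253 [ 0.5408 -0.1595  0.1632] z [0.10680293 0.36940618] 
 [[530.0, -48.0], [533.0, -196.0], [550.0, -195.0], [547.0, -48.0]] 1.1230415105819702
box 2311 [ 0.5614 -0.1862  0.0515] z [0.04872708 0.05334407] 
 [[518.0, -216.0], [601.0, -225.0], [608.0, -162.0], [525.0, -153.0]] 83.85713958740234
```

View pics/w2.png

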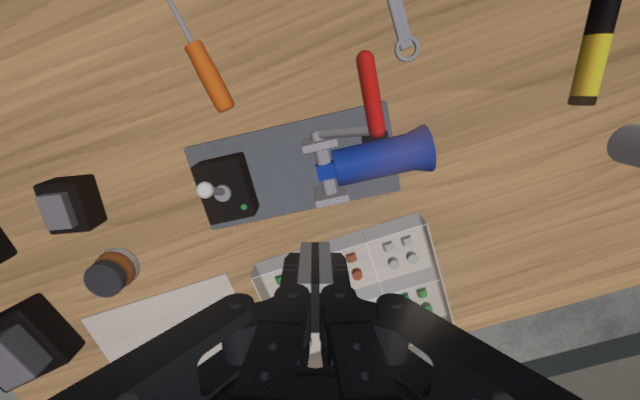

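```bash
python3 -m pendant '[0,0,0,0,-0.115,0,0,0,0,-0.115,0,0,-42.8,-10,0,0,0,-42.8,-10,0,0,0,-42.8,-10,0,0,40,0,0,0,0,40,0,0,0,0,40,0,0,0,0,40,0,0,0,0,40,0,0,0,0,39,0,0,0,0,0,0,0,0]' 
cat >> h.py <<'E'
xd=np.array([.9943,-.1068,0]); yd=np.array([.1068,.9943,0]); piv=np.array([.578,-.0498,0])
def dk(p): p=np.asarray(p)-piv; return np.round([p@xd*1000,p@yd*1000,p[2]*1000],1)
E
python3 - <<'E'
from h import *
o,M=st(); print(dk(o["tcp_pos"]))
img,P=cloud("wrist"); save("w3",img)
print([(dk(q["location"]),round(q["score"],2)) for q in nets.look_for("toggle_tip","wrist")][:2])
E
```

```text
clock: 6.0
tcp_pos: [0.5055, -0.178, 0.09]
orientation: [0.079, 1.575, -0.077]
contact_force: [0.0, -0.3, -0.2]
grip_width: -0.0003
t 6.0 tcp [ 0.5055 -0.178   0.09  ] F [ 0.  -0.3 -0.2] w -0.00028825945333092685
[[-0.006  0.1    0.995]
 [ 0.001  0.995 -0.1  ]
 [-1.     0.001 -0.006]]
[ -58.4 -135.2   90. ]
[(array([ -24.4, -135.4,  109.1]), 0.68)]
```

View pics/w3.png

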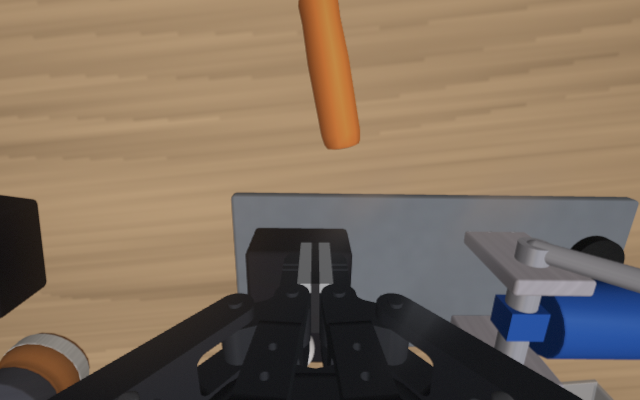

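```bash
python3 -m pendant '[0,0,-4,5,0,0,0,0,5,0,0,0,0,3,0,0,0,0,2,0,0,0,0,2,0,0,0,0,2,0]'; python3 -m pendant '[0,0,0,2,0,0,0,0,2,0]'; python3 -m pendant '[0,0,0,2,0,0,0,0,2,0]' ; python3 - <<'E'
from h import *
o,M=st(); print(dk(o["tcp_pos"]))
E
```

```text
clock: 6.85
tcp_pos: [0.5245, -0.1859, 0.092]
orientation: [0.081, 1.572, -0.08]
contact_force: [-6.4, 0.7, 3.1]
grip_width: -0.0001
clock: 7.1
tcp_pos: [0.5278, -0.1864, 0.0919]
orientation: [0.081, 1.573, -0.08]
contact_force: [-7.1, 0.0, 4.8]
grip_width: 0.0002
clock: 7.35
tcp_pos: [0.5333, -0.1869, 0.0921]
orientation: [0.08, 1.57, -0.08]
contact_force: [-1.0, -0.4, 0.3]
grip_width: 0.0001
t 7.35 tcp [ 0.5333 -0.1869  0.0921] F [-1.  -0.4  0.3] w 6.714697993161349e-05
[[-0.001  0.102  0.995]
 [ 0.     0.995 -0.102]
 [-1.    -0.    -0.001]]
[ -29.8 -141.    92.1]
```

```bash
python3 -m pendant '[0,0,0,-20,0,0,0,0,-20,0,0,-40,0,0,0,0,-50,0,0,0,0,-40,0,0,0,40,0,0,0,0]'; python3 - <<'E'
from h import *
o,M=st(); print(dk(o["tcp_pos"]))
img,P=cloud("wrist"); save("w4",img)
print([(dk(q["location"]),round(q["score"],2)) for q in nets.look_for("toggle_tip","wrist")][:2])
hsv=cv2.cvtColor(img,cv2.COLOR_RGB2HSV)
D=np.stack([(P-piv)@xd,(P-piv)@yd,P[...,2]],-1)*1000
m=(hsv[...,1]<60)&(hsv[...,2]>150)&(abs(D[...,1]+140)<30)&(abs(D[...,0])<45)&(D[...,2]>90)&(D[...,2]<130)
print(m.sum(),np.median(D[m],0))
E
```

```text
clock: 8.1
tcp_pos: [0.497, -0.1832, 0.2258]
orientation: [0.079, 1.561, -0.08]
contact_force: [-0.1, -0.1, -1.5]
grip_width: 0.0168
t 8.1 tcp [ 0.497  -0.1832  0.2258] F [-0.1 -0.1 -1.5] w 0.01677174274620983
[[ 0.008  0.101  0.995]
 [-0.001  0.995 -0.101]
 [-1.    -0.     0.008]]
[ -66.3 -141.3  225.8]
[(array([  -5.2, -143.4,  110.7]), 0.95)]
343 [  -4.39435632 -143.54914188  115.13553867]
```

```bash
python3 -m pendant '[85,0,0,0,0.118,85,0,0,0,0.118,85,0,48.95,-15.9,0,85,0,48.95,-15.9,0,85,0,48.95,-15.9,0,85,0,48.95,-15.9,0,85,0,48.95,-15.9,0,85,0,48.95,-15.9,0,85,0,48.95,-15.9,0,85,0,48.95,-15.9,0,85,0,48.95,-15.9,0,85,0,48.95,-15.9,0,85,0,0,0,0]'; python3 - <<'E'
from h import *
o,M=st()
img,P=cloud("wrist"); save("w5",img)
m=nets.silhouettes("handpiece","wrist")[0]["mask"]
q=P[m&np.isfinite(P[...,2])&(P[...,2]>.012)&(P[...,2]<.05)]
c=q.mean(0); U,S,V=np.linalg.svd(q[:,:2]-c[:2],full_matrices=False); a=V[0]*-np.sign(V[0][0]); t=(q[:,:2]-c[:2])@a
lo,hi=np.percentile(t,[1,99]); ctr=c[:2]+a*(lo+hi)/2
print("ctr",ctr,"axis",a,"len",hi-lo)
g=ctr+.025*a; d=np.append(g,.003)-o["tcp_pos"]; print("tool delta mm",M.T@d*1000,"turn err",np.arctan2(*(M.T@np.append(a,0))[[1,2]]))
E
```

```text
clock: 9.82
tcp_pos: [0.5039, 0.3373, 0.2199]
orientation: [0.259, 1.558, -0.259]
contact_force: [-0.8, -0.9, -0.5]
grip_width: 0.0852
t 9.825 tcp [0.5039 0.3373 0.2199] F [-0.8 -0.9 -0.5] w 0.08519052498156923
[[-0.003  0.324  0.946]
 [ 0.     0.946 -0.324]
 [-1.    -0.001 -0.003]]
ctr [0.53613961 0.31762077] axis [-0.94249391  0.33422332] len 0.16535033926621823
tool delta mm [216.87779194  -7.78264138  12.43031417] turn err 3.13089483149982
```

```bash
python3 -m pendant '[85,40,-6,11,0,85,40,0,0,0,85,40,0,0,0,85,40,0,0,0,85,35,0,0,0,85,22,0,0,0,85,0,0,0,0,0,0,0,0,0,0,0,0,0,0,0,0,0,0,0,0,0,0,0,0,0,0,0,0,0,0,0,0,0,0]' 50
```

```text
clock: 11.55
tcp_pos: [0.5153, 0.3234, 0.0065]
orientation: [0.266, 1.553, -0.264]
contact_force: [-0.1, 0.4, 6.0]
grip_width: 0.0281
```

```bash
python3 -m pendant '[0,-15,0,0,0,0,-40,0,0,0,0,-50,0,0,0,0,-50,0,0,0.1675,0,0,0,0,0.1675,0,0,0,0,0.1675,0,0,0,0,0.1675,0,0,0,0,0.1675,0,0,0,0,0.1675,0,0,0,0,0.1675,0,0,0,0,0.1675,0,0,0,0,0]'; python3 - <<'E'
from h import *
o,M=st(); print("turn still needed", np.degrees(np.arctan2(M[1,2],M[0,2])-np.arctan2(-yd[1],-yd[0])))
img,P=cloud("wrist"); save("w6",img)
m=nets.silhouettes("handpiece","wrist")[0]["mask"]
q=(P[m&np.isfinite(P[...,2])]-o["tcp_pos"])@M*1000
q=q[(abs(q[:,1])<25)&(q[:,0]<15)&(q[:,0]>-40)]
print(np.percentile(q,[1,25,50,75,99],axis=0).round(1))
for s in (-1,1):
    w=q[(q[:,2]*s>30)]; print(len(w), np.percentile(w,[2,50,98],axis=0).round(1))
E
```

```text
clock: 13.05
tcp_pos: [0.5141, 0.3226, 0.1606]
orientation: [1.286, 1.158, -1.287]
contact_force: [-0.2, -0.1, -2.0]
grip_width: 0.0283
t 13.05 tcp [0.5141 0.3226 0.1606] F [-0.2 -0.1 -2. ] w 0.028254600347449834
[[-0.     0.994 -0.105]
 [-0.    -0.105 -0.994]
 [-1.    -0.     0.   ]]
turn still needed 0.0982905017294356
[[-24.1 -14.3 -64.1]
 [-22.2  -6.7 -39.2]
 [-20.   -0.6 -16.5]
 [-17.5   5.6  11.1]
 [ -9.2  13.7  42.9]]
5101 [[-22.1 -12.1 -64.1]
 [-18.   -1.  -46.5]
 [ -8.6  10.4 -30.6]]
1463 [[-23.7 -13.9  30.3]
 [-21.1  -0.   36.9]
 [-11.9  14.3  46.5]]
```

View pics/w6.png

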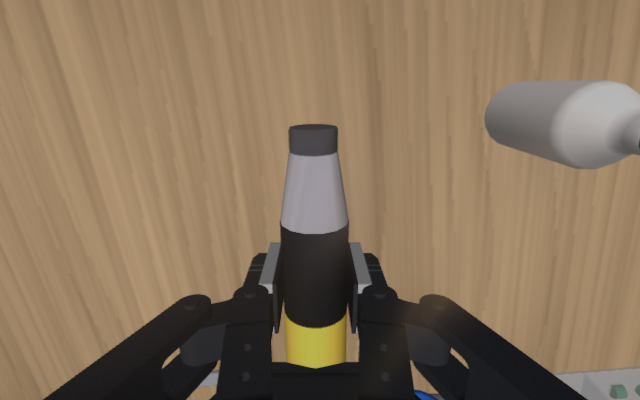

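```bash
python3 - <<'E'
from h import *
from scipy.optimize import least_squares
P=np.load("w2.npy"); img=cv2.imread("pics/w2.png"); hsv=cv2.cvtColor(img,cv2.COLOR_BGR2HSV)
D=np.stack([(P-piv)@xd,(P-piv)@yd,P[...,2]],-1)*1000
m=np.isfinite(P[...,2])&(hsv[...,0]>105)&(hsv[...,0]<130)&(hsv[...,1]>150)&(abs(D[...,0])<40)&(D[...,1]>25)&(D[...,1]<105)&(D[...,2]>50)
q=D[m]; 
f=lambda p:np.hypot(q[:,0]-p[0]-p[1]*(q[:,1]-65),q[:,2]-p[2])-24
s=least_squares(f,[0,0,55],loss="soft_l1"); print(len(q),"cup x at y65, slope, z",s.x)
b=(abs(D[...,0])<40)&(D[...,1]>0)&(D[...,1]<170)&(hsv[...,0]>105)&(hsv[...,0]<130)&(hsv[...,1]>150); print("blue y range",np.percentile(D[b][:,1],[1,99,100]))
# held handpiece ridge
o,M=st(); print(dk(o["tcp_pos"]))
img,P=cloud("wrist"); mk=nets.silhouettes("handpiece","wrist")[0]["mask"]
q=(P[mk&np.isfinite(P[...,2])]-o["tcp_pos"])@M*1000
q=q[(abs(q[:,1])<16)&(q[:,0]<0)&(q[:,0]>-40)]
for a,bb in((-64,-56),(-22,-10),(-10,0),(0,10),(10,20),(20,30),(30,45)):
    w=q[(q[:,2]>a)&(q[:,2]<bb)]
    if len(w)>20: 
        r0=10 if bb<-50 else 15
        s=least_squares(lambda p:np.hypot(w[:,1]-p[0],w[:,0]-p[1])-r0,[0,-8],loss="soft_l1"); print(a,bb,len(w),"y,x axis",s.x.round(1))
E
```

```text
705 cup x at y65, slope, z [1.37039787e+00 2.34299119e-03 5.49149294e+01]
blue y range [  1.07751706 127.91501322 129.18954488]
t 13.15 tcp [0.5143 0.3226 0.1605] F [ 0.4 -1.  -2. ] w 0.02859137822854349
[[-0.     0.995 -0.103]
 [ 0.    -0.103 -0.995]
 [-1.    -0.    -0.   ]]
[-103.1  363.5  160.5]
-64 -56 1071 y,x axis [-1.1 -8.5]
-22 -10 1767 y,x axis [-0.6 -8.4]
-10 0 1358 y,x axis [-0.5 -8.3]
0 10 1229 y,x axis [-0.3 -8.3]
10 20 1172 y,x axis [-0.2 -8.2]
20 30 1129 y,x axis [-0.1 -8.2]
30 45 1402 y,x axis [ 0.  -8.1]
```

```bash
python3 -m pendant '[0,0,26,23.6,0,0,0,26,23.6,0,0,0,26,23.6,0,0,0,26,23.6,0,0,30,0,0,0,0,30,0,0,0,0,30,0,0,0,0,23.8,0,0,0,0,0,0,0,0,0,0,0,0,0]'; python3 - <<'E'
from h import *
o,M=st(); print(dk(o["tcp_pos"]))
img,P=cloud("scene"); save("s7",cv2.resize(img[130:330,240:480],None,fx=3.2,fy=2.9)); 
E
```

```text
clock: 14.5
tcp_pos: [0.6087, 0.2177, 0.0475]
orientation: [1.288, 1.156, -1.286]
contact_force: [0.6, 0.3, -1.3]
grip_width: 0.0281
t 14.5 tcp [0.6087 0.2177 0.0475] F [ 0.6  0.3 -1.3] w 0.028094106866411377
[[ 0.001  0.994 -0.106]
 [ 0.001 -0.106 -0.994]
 [-1.     0.001 -0.001]]
[  1.9 269.3  47.5]
```

View pics/s7.png

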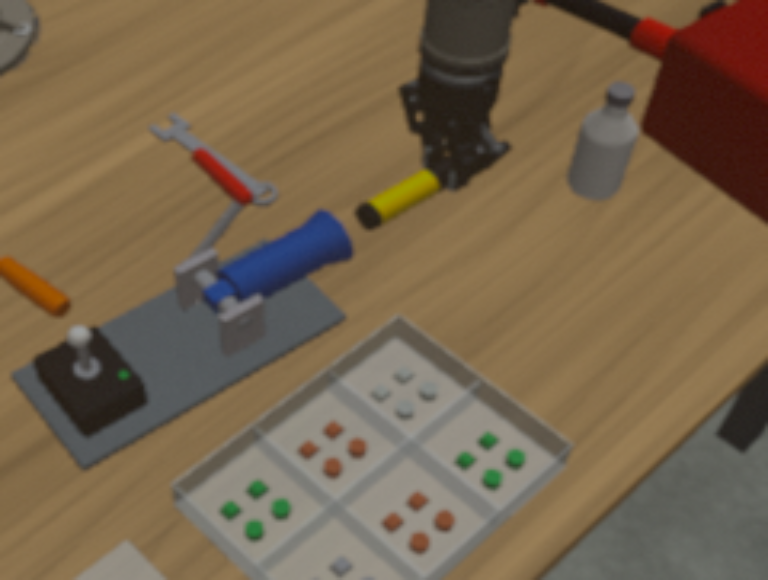

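```bash
python3 -m pendant '[0,0.5,-0.7,12,0,0,0,0,12,0,0,0,0,12,0,0,0,0,12,0,0,0,0,8,0]'; python3 -m pendant '[0,0,0,8,0,0,0,0,8,0,0,0,0,8,0]';  python3 -m pendant '[0,0,0,8,0,0,0,0,8,0]'
```

```text
clock: 15.18
tcp_pos: [0.6011, 0.1607, 0.0461]
orientation: [1.288, 1.156, -1.289]
contact_force: [0.4, 0.8, -2.3]
grip_width: 0.0282
clock: 15.55
tcp_pos: [0.5986, 0.1379, 0.046]
orientation: [1.287, 1.157, -1.287]
contact_force: [-0.8, 0.5, -2.8]
grip_width: 0.0281
clock: 15.8
tcp_pos: [0.5969, 0.1218, 0.046]
orientation: [1.288, 1.157, -1.288]
contact_force: [0.2, 0.5, -2.4]
grip_width: 0.0281
```

```bash
python3 -m pendant '[0,0,0,8,0,0,0,0,8,0,0,0,0,5,0,0,0,0,3,0,0,0,0,0,0]'
```

```text
clock: 16.42
tcp_pos: [0.5944, 0.0983, 0.046]
orientation: [1.288, 1.157, -1.288]
contact_force: [0.7, 1.2, -2.9]
grip_width: 0.0281
```

```bash
python3 - <<'E'
from h import *
o,M=st(); print(dk(o["tcp_pos"]))
img,P=cloud("wrist"); save("w8",img)
E
```

```text
t 16.425 tcp [0.5944 0.0983 0.046 ] F [ 0.7  1.2 -2.9] w 0.02814726018059404
[[ 0.     0.994 -0.107]
 [ 0.    -0.107 -0.994]
 [-1.    -0.    -0.   ]]
[  0.5 149.   46. ]
```

View pics/w8.png

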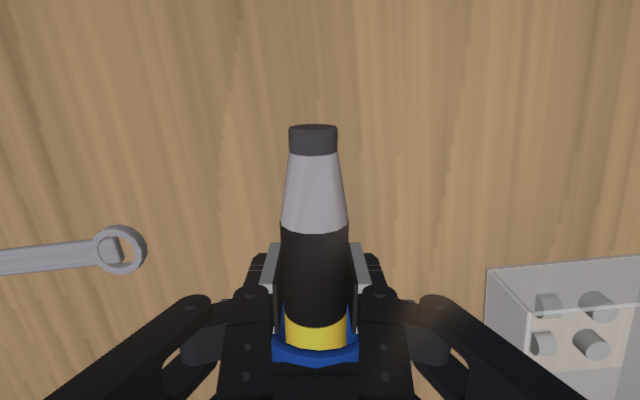

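```bash
python3 -m pendant '[40,0,0,0,0,60,0,0,0,0,70,0,0,0,0,70,0,0,0,0,70,-30,0,0,0,70,-30,0,0,0,0,-5,0,-40,0,0,0,0,-40,0,0,0,0,-16,0,0,30,0,0,0,0,30,0,0,0,0,10,0,0,0,0,0,0,0,0]'; python3 - <<'E'
from h import *
o,M=st(); print(dk(o["tcp_pos"]))
img,P=cloud("wrist"); 
D=np.stack([(P-piv)@xd,(P-piv)@yd,P[...,2]],-1)*1000
mk=nets.silhouettes("handpiece","wrist"); print(len(mk))
if mk:
    q=D[mk[0]["mask"]&np.isfinite(P[...,2])]; print(np.percentile(q,[1,50,99],axis=0).round(1))
E
```

```text
clock: 18.1
tcp_pos: [0.6045, 0.1929, 0.0407]
orientation: [1.287, 1.156, -1.289]
contact_force: [-0.2, -0.5, 0.2]
grip_width: 0.0002
t 18.1 tcp [0.6045 0.1929 0.0407] F [-0.2 -0.5  0.2] w 0.00016640206639106459
[[-0.001  0.994 -0.108]
 [-0.001 -0.108 -0.994]
 [-1.    -0.001  0.001]]
[  0.4 244.2  40.7]
1
[[ -2.7 191.5  50. ]
 [  0.8 199.2  53. ]
 [  3.8 238.4  86.7]]
```

```bash
python3 -m pendant '[0,0,0,7,0,0,0,0,7,0,0,0,0,5,0,0,0,0,4,0]'; python3 -m pendant '[0,0,0,4,0,0,0,0,4,0,0,0,0,4,0]';python3 -m pendant '[0,0,0,2,0,0,0,0,2,0,0,0,0,2,0]'
```

```text
clock: 18.7
tcp_pos: [0.6028, 0.1731, 0.0416]
orientation: [1.29, 1.159, -1.284]
contact_force: [1.4, 7.4, 0.7]
grip_width: -0.0002
clock: 19.08
tcp_pos: [0.6027, 0.1671, 0.0425]
orientation: [1.293, 1.164, -1.277]
contact_force: [1.0, 18.5, 6.3]
grip_width: -0.0001
clock: 19.45
tcp_pos: [0.6026, 0.164, 0.0431]
orientation: [1.294, 1.166, -1.273]
contact_force: [2.0, 22.3, 7.8]
grip_width: -0.0001
```

```bash
python3 - <<'E'
from h import *
o,M=st(); print(dk(o["tcp_pos"]))
img,P=cloud("wrist"); b=img
img,P=cloud("scene"); a=cv2.resize(img[160:270,290:430],(560,440),interpolation=3)
save("s9",np.hstack([a[:,:440],cv2.resize(b[0:400,140:500],(360,440))]))
D=np.stack([(P-piv)@xd,(P-piv)@yd,P[...,2]],-1)*1000
mk=nets.silhouettes("handpiece","scene"); print(len(mk))
if mk:
    q=D[mk[0]["mask"]&np.isfinite(P[...,2])]; print(np.percentile(q,[1,50,99],axis=0).round(1))
E
```

```text
t 19.45 tcp [0.6026 0.164  0.0431] F [ 2.  22.3  7.8] w -5.718895911929749e-05
[[ 0.005  0.995 -0.1  ]
 [ 0.012 -0.1   -0.995]
 [-1.     0.004 -0.013]]
[  1.6 215.2  43.1]
1
[[ -7.  137.1  41.3]
 [ 10.2 164.8  56.1]
 [ 18.9 201.6  64.7]]
```

View pics/s9.png

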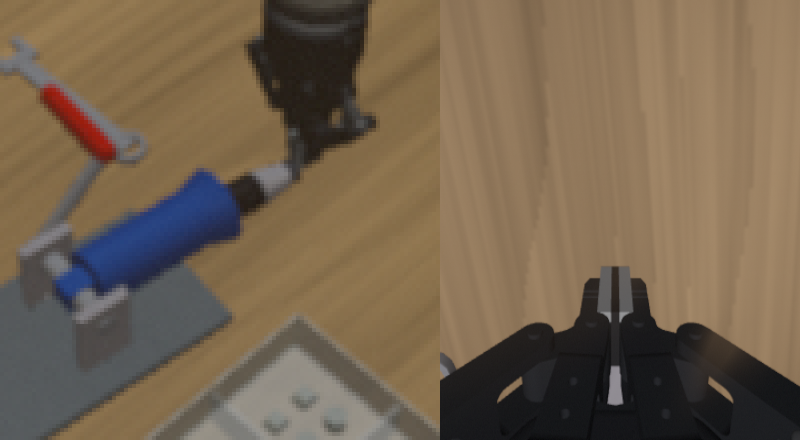

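```bash
python3 -m pendant '[0,0,0,0,0,0,0,0,0,0,0,0,0,0,0,0,0,0,0,0]';python3 -m pendant '[0,0,0,2,0,0,0,0,2,0,0,0,0,0,0]'
```

```text
clock: 20.1
tcp_pos: [0.6026, 0.1637, 0.0432]
orientation: [1.294, 1.166, -1.273]
contact_force: [1.8, 20.3, 7.8]
grip_width: 0.0001
clock: 20.48
tcp_pos: [0.6026, 0.1615, 0.0436]
orientation: [1.295, 1.167, -1.271]
contact_force: [0.8, 23.2, 9.3]
grip_width: -0.0001
```

```bash
python3 -m pendant '[0,0,0,-12,0,0,0,0,-18,0,0,14,0,0,0,0,0,0,0,0]';python3 -m pendant '[0,0,0,6,0,0,0,0,6,0,0,0,0,4,0,0,0,0,0,0]';python3 -m pendant '[0,0,0,3,0,0,0,0,3,0,0,0,0,0,0]'
```

```text
clock: 20.98
tcp_pos: [0.6016, 0.1776, 0.025]
orientation: [1.285, 1.157, -1.292]
contact_force: [-0.0, -0.7, 0.5]
grip_width: 0.0001
clock: 21.48
tcp_pos: [0.6015, 0.1624, 0.0273]
orientation: [1.288, 1.156, -1.288]
contact_force: [-0.3, 1.9, 0.3]
grip_width: 0.0004
clock: 21.85
tcp_pos: [0.601, 0.1582, 0.0273]
orientation: [1.288, 1.158, -1.286]
contact_force: [0.8, 4.6, 1.2]
grip_width: -0.0001
```

```bash
python3 -m pendant '[0,0,0,3,0,0,0,0,3,0,0,0,0,0,0]';python3 -m pendant '[0,0,0,2,0,0,0,0,2,0,0,0,0,0,0]'
```

```text
clock: 22.22
tcp_pos: [0.6009, 0.1541, 0.0277]
orientation: [1.289, 1.159, -1.283]
contact_force: [0.3, 8.0, 4.4]
grip_width: 0.0001
clock: 22.6
tcp_pos: [0.6007, 0.1517, 0.0281]
orientation: [1.29, 1.161, -1.281]
contact_force: [0.3, 11.1, 6.1]
grip_width: -0.0002
```

```bash
python3 - <<'E'
from h import *
o,M=st(); print(dk(o["tcp_pos"]), "moment",np.round(o["moment"],2))
img,P=cloud("scene"); save("s10",cv2.resize(img[150:250,330:440],(770,600*770//770),interpolation=3)); 
D=np.stack([(P-piv)@xd,(P-piv)@yd,P[...,2]],-1)*1000
mk=nets.silhouettes("handpiece","scene")
q=D[mk[0]["mask"]&np.isfinite(P[...,2])]; print(np.percentile(q,[1,5,50,95,99],axis=0).round(1))
for y in (130,140,150,160,170,180,188,195,205): print(y,np.round(proj("scene",piv+yd*y/1000+[0,0,.0665]),1),end=";")
E
```

```text
t 22.6 tcp [0.6007 0.1517 0.0281] F [ 0.3 11.1  6.1] w -0.00021198379445336532
[[ 0.002  0.995 -0.104]
 [ 0.005 -0.104 -0.995]
 [-1.     0.002 -0.005]]
[  1.1 202.8  28.1] moment [ 2.17 -0.06  0.  ]Traceback (most recent call last):
  File "<stdin>", line 6, in <module>
IndexError: list index out of range
```

View pics/s10.png

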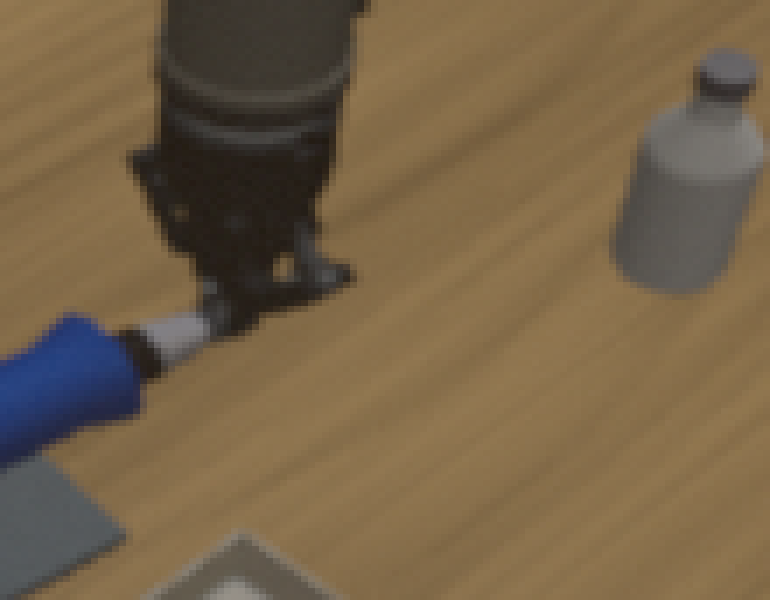

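```bash
python3 -m pendant '[0,0,0,2,0,0,0,0,2,0,0,0,0,0,0]';python3 -m pendant '[0,0,0,2,0,0,0,0,2,0,0,0,0,0,0]'; python3 -m pendant '[0,0,0,0,0,0,0,0,0,0]'
```

```text
clock: 23.08
tcp_pos: [0.6006, 0.1488, 0.0284]
orientation: [1.291, 1.162, -1.28]
contact_force: [0.5, 13.3, 7.8]
grip_width: -0.0001
clock: 23.45
tcp_pos: [0.6004, 0.1463, 0.0287]
orientation: [1.292, 1.163, -1.278]
contact_force: [0.7, 15.8, 9.5]
grip_width: 0.0
clock: 23.7
tcp_pos: [0.6004, 0.1463, 0.0287]
orientation: [1.291, 1.163, -1.278]
contact_force: [-0.0, 16.0, 9.7]
grip_width: 0.0001
```

```bash
python3 -m pendant '[0,0,0,-20,0,0,0,0,-30,0,85,-40,0,0,0,85,-50,0,0,0,85,-30,0,30,0,85,-5,0,40,0,85,0,0,20,0,85,0,0,0,0]'; python3 - <<'E'
from h import *
o,M=st(); print(dk(o["tcp_pos"]))
img,P=cloud("wrist"); save("w11",img); hsv=cv2.cvtColor(img,cv2.COLOR_RGB2HSV)
D=np.stack([(P-piv)@xd,(P-piv)@yd,P[...,2]],-1)*1000
ok=np.isfinite(P[...,2])&(abs(D[...,0])<40)&(D[...,1]>60)&(D[...,1]<230)&(D[...,2]>25)&(D[...,2]<100)
b=D[ok&(hsv[...,0]>105)&(hsv[...,0]<130)&(hsv[...,1]>120)]; print("blue",len(b),np.percentile(b,[1,50,99],axis=0).round(1) if len(b) else 0)
q=D[ok&(abs(D[...,0])<16)&(D[...,1]>136)]
for y in range(136,216,4):
    w=q[abs(q[:,1]-y)<2]; print(y,len(w),np.percentile(w,[50,98],axis=0).round(1)[:,[0,2]].tolist() if len(w) else "")
E
```

```text
clock: 24.7
tcp_pos: [0.5939, 0.0977, 0.1513]
orientation: [1.288, 1.155, -1.292]
contact_force: [0.4, 1.0, 0.5]
grip_width: 0.0853
t 24.7 tcp [0.5939 0.0977 0.1513] F [0.4 1.  0.5] w 0.08531529415109255
[[-0.001  0.994 -0.11 ]
 [-0.001 -0.11  -0.994]
 [-1.    -0.001  0.001]]
[  0.  148.3 151.3]
blue 5133 [[-24.1  60.7  37.8]
 [  0.5 100.7  76.4]
 [ 24.2 130.   84.6]]
136 90 [[1.2, 64.9], [15.1, 67.4]]
140 190 [[1.6, 64.7], [15.7, 67.5]]
144 190 [[1.6, 64.9], [14.9, 67.3]]
148 210 [[1.6, 64.4], [15.5, 67.0]]
152 206 [[1.9, 63.7], [15.6, 66.5]]
156 199 [[1.9, 63.0], [14.7, 65.7]]
160 187 [[1.9, 62.3], [14.2, 65.0]]
164 182 [[1.9, 62.0], [14.0, 64.6]]
168 177 [[2.6, 61.4], [13.1, 63.7]]
172 162 [[1.9, 60.5], [12.3, 63.2]]
176 160 [[2.6, 60.0], [12.2, 62.6]]
180 140 [[1.9, 60.1], [11.4, 62.3]]
184 145 [[1.9, 60.0], [11.4, 62.3]]
188 129 [[2.6, 54.6], [11.0, 61.6]]
192 0 
196 0 
200 0 
204 0 
208 0 
212 0
```

View pics/w11.png

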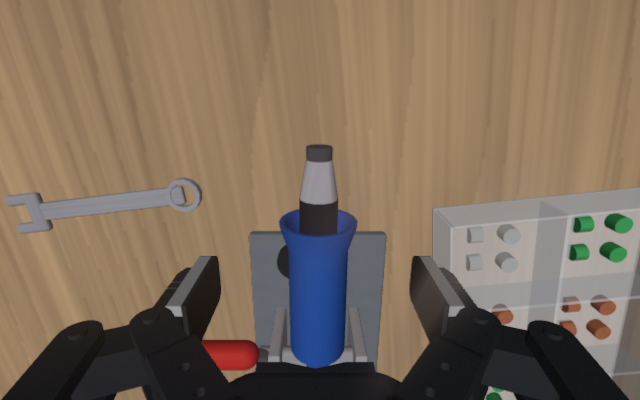

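```bash
python3 -m pendant '[0,0,0,-40,0,0,0,0,-37,0,0,40,1,0,0,0,43,0,0,0,0,40,0,0,0,0,0,0,0,0,0,0,0,8,0,0,0,0,8,0,0,0,0,6,0,0,0,0,0,0]';python3 -m pendant '[0,0,0,4,0,0,0,0,4,0,0,0,0,0,0]'; python3 -m pendant '[0,0,0,3,0,0,0,0,3,0,0,0,0,0,0]'
```

```text
clock: 26.0
tcp_pos: [0.6017, 0.1531, 0.0298]
orientation: [1.289, 1.155, -1.288]
contact_force: [0.5, -0.1, 0.7]
grip_width: 0.0001
clock: 26.38
tcp_pos: [0.6005, 0.1455, 0.029]
orientation: [1.288, 1.156, -1.288]
contact_force: [0.4, -0.4, 0.8]
grip_width: 0.0002
clock: 26.75
tcp_pos: [0.6, 0.1437, 0.0291]
orientation: [1.289, 1.161, -1.284]
contact_force: [0.9, 8.8, -0.8]
grip_width: -0.0003
```

```bash
python3 -m pendant '[0,0,0,3,0,0,0,0,3,0,0,0,0,0,0]'; python3 -m pendant '[0,0,0,3,0,0,0,0,3,0,0,0,0,0,0]'
```

```text
clock: 27.12
tcp_pos: [0.5999, 0.1437, 0.0294]
orientation: [1.291, 1.167, -1.277]
contact_force: [0.9, 19.2, -1.1]
grip_width: 0.0001
clock: 27.5
tcp_pos: [0.6, 0.1437, 0.0298]
orientation: [1.293, 1.172, -1.27]
contact_force: [1.2, 30.0, -0.6]
grip_width: 0.0002
```

```bash
python3 -m pendant '[0,0,0,-20,0,0,0,0,-40,0,85,-50,0,0,0,85,-50,0,0,0,85,-20,0,40,0,85,0,0,40,0,85,0,0,0,0]'; python3 - <<'E'
from h import *
o,M=st(); print(dk(o["tcp_pos"]))
img,P=cloud("wrist"); save("w12",img); hsv=cv2.cvtColor(img,cv2.COLOR_RGB2HSV)
D=np.stack([(P-piv)@xd,(P-piv)@yd,P[...,2]],-1)*1000
ok=np.isfinite(P[...,2])&(abs(D[...,0])<40)&(D[...,1]>60)&(D[...,1]<230)&(D[...,2]>25)&(D[...,2]<100)
b=D[ok&(hsv[...,0]>105)&(hsv[...,0]<130)&(hsv[...,1]>120)]; print("blue",len(b),np.percentile(b,[1,50,99],axis=0).round(1) if len(b) else 0)
q=D[ok&(abs(D[...,0])<16)&(D[...,1]>136)]
for y in range(136,200,4):
    w=q[abs(q[:,1]-y)<2]; print(y,len(w),np.percentile(w,[50],axis=0).round(1)[:,[0,2]].tolist() if len(w) else "")
E
```

```text
clock: 28.38
tcp_pos: [0.5962, 0.103, 0.1496]
orientation: [1.291, 1.151, -1.293]
contact_force: [-0.0, 0.3, 1.1]
grip_width: 0.0849
t 28.375 tcp [0.5962 0.103  0.1496] F [-0.   0.3  1.1] w 0.08487689309846837
[[ 0.     0.993 -0.114]
 [-0.002 -0.114 -0.993]
 [-1.     0.001  0.002]]
[  1.8 153.9 149.6]
blue 5181 [[-24.5  60.8  37.3]
 [  0.6 101.4  76. ]
 [ 24.5 130.8  84.2]]
136 100 [[2.1, 64.8]]
140 184 [[1.7, 64.6]]
144 188 [[2.1, 64.5]]
148 211 [[1.4, 64.0]]
152 204 [[2.1, 63.2]]
156 195 [[1.4, 62.8]]
160 192 [[1.8, 62.4]]
164 179 [[1.5, 61.4]]
168 167 [[2.2, 61.2]]
172 167 [[2.2, 60.2]]
176 149 [[2.2, 59.8]]
180 140 [[1.5, 59.7]]
184 150 [[2.2, 59.9]]
188 133 [[2.2, 54.6]]
192 0 
196 0
```

```bash
python3 -m pendant '[0,0,-40,12,0,0,0,-40,20,0,0,0,-20,20,0,0,24,0,0,0,0,24,0,0,0,0,0,0,0,0]'; python3 - <<'E'
from h import *
o,M=st(); print(dk(o["tcp_pos"]))
E
```

```text
clock: 29.18
tcp_pos: [0.4902, 0.0678, 0.0996]
orientation: [1.284, 1.159, -1.29]
contact_force: [0.4, -0.5, 0.4]
grip_width: 0.0001
t 29.175 tcp [0.4902 0.0678 0.0996] F [ 0.4 -0.5  0.4] w 7.997635258980105e-05
[[-0.004  0.994 -0.106]
 [-0.001 -0.106 -0.994]
 [-1.    -0.003  0.002]]
[-99.9 107.5  99.6]
```

```bash
python3 -m pendant '[0,0,0,10,0,0,0,0,10,0,0,0,0,8,0,0,-1,0,8,0,0,-2,0,8,0,0,-2,0,8,0,0,-2,0,8,0]'; python3 -m pendant '[0,-2,0,8,0,0,-1,0,8,0,0,0,0,8,0,0,0,0,8,0]'
```

```text
clock: 30.05
tcp_pos: [0.4881, 0.0126, 0.1101]
orientation: [1.292, 1.16, -1.277]
contact_force: [0.8, 12.7, 9.6]
grip_width: 0.0001
clock: 30.55
tcp_pos: [0.4832, -0.0228, 0.1121]
orientation: [1.29, 1.157, -1.283]
contact_force: [0.6, 5.6, 4.0]
grip_width: 0.0001
```

```bash
python3 -m pendant '[0,0,0,8,0,0,1,0,8,0,0,2,0,8,0,0,2,0,7,0,0,2,0,7,0]'; python3 -m pendant '[0,2,0,6,0,0,1,0,6,0,0,0,0,4,0,0,0,0,0,0]'; python3 - <<'E'
from h import *
o,M=st(); print(dk(o["tcp_pos"]))
E
```

```text
clock: 31.18
tcp_pos: [0.4778, -0.0625, 0.104]
orientation: [1.288, 1.156, -1.287]
contact_force: [3.0, 2.5, 0.7]
grip_width: -0.0001
clock: 31.68
tcp_pos: [0.4745, -0.0783, 0.1002]
orientation: [1.287, 1.158, -1.29]
contact_force: [-0.2, 1.8, -1.4]
grip_width: -0.0
t 31.675 tcp [ 0.4745 -0.0783  0.1002] F [-0.2  1.8 -1.4] w -4.348181443099606e-05
[[-0.003  0.994 -0.107]
 [-0.    -0.107 -0.994]
 [-1.    -0.003  0.   ]]
[-99.8 -39.3 100.2]
```

Push on against the stop.

```bash
python3 -m pendant '[0,0,0,4,0,0,0,0,3,0,0,0,0,0,0]'; python3 -m pendant '[0,0,0,3,0,0,0,0,3,0,0,0,0,0,0]'; python3 -m pendant '[0,0,0,3,0,0,0,0,3,0,0,0,0,0,0]'
```

```text
clock: 32.05
tcp_pos: [0.4741, -0.0847, 0.1005]
orientation: [1.287, 1.158, -1.289]
contact_force: [0.3, 4.2, -2.2]
grip_width: 0.0
clock: 32.42
tcp_pos: [0.474, -0.088, 0.1005]
orientation: [1.287, 1.162, -1.286]
contact_force: [-0.3, 11.5, -2.6]
grip_width: -0.0
clock: 32.8
tcp_pos: [0.4739, -0.0883, 0.1005]
orientation: [1.288, 1.17, -1.281]
contact_force: [0.3, 29.1, 1.3]
grip_width: 0.0002
```

```bash
python3 -m pendant '[0,0,0,-10,0,0,0,0,-12,0,0,0,-12,-10,0,0,0,-15,0,0,0,-40,0,0,0,0,-50,0,0,0,0,-60,0,0,0,0,-60,0,0,0,0,0,0,0,0]'; python3 - <<'E'
from h import *
o,M=st(); print(dk(o["tcp_pos"]))
img,P=cloud("scene"); save("s13",cv2.resize(img[100:330,200:480],(780,640*78//83),interpolation=3))
D=np.stack([(P-piv)@xd,(P-piv)@yd,P[...,2]],-1)*1000
for n in("handpiece","cup","crank_grip"):
    mk=nets.silhouettes(n,"scene")
    if mk:
        q=D[mk[0]["mask"]&np.isfinite(P[...,2])]; print(n,np.percentile(q,[2,50,98],axis=0).round(1).tolist())
for n in ["toggle_tip","nose","crank_grip","oil_bottle","paste_jar","screwdriver","wrench","battery","torch"]: print(n,[(np.round(q["location"],3).tolist(),dk(q["location"]).tolist(),round(q["score"],2)) for q in nets.look_for(n,"scene")][:1])
E
```

```text
clock: 33.92
tcp_pos: [0.4519, -0.0631, 0.3146]
orientation: [1.295, 1.153, -1.281]
contact_force: [0.1, 0.7, -0.5]
grip_width: -0.0
t 33.925 tcp [ 0.4519 -0.0631  0.3146] F [ 0.1  0.7 -0.5] w -4.084233324939911e-05
[[ 0.008  0.994 -0.108]
 [ 0.003 -0.108 -0.994]
 [-1.     0.007 -0.004]]
[-124.   -26.7  314.6]
handpiece [[-4.0, -18.6, 175.6], [10.2, -9.9, 213.5], [16.9, 4.1, 246.0]]
cup [[-112.5, -78.4, 64.6], [10.5, -24.6, 127.7], [28.8, 16.3, 189.6]]
crank_grip [[-111.9, -77.2, 74.8], [12.8, -24.1, 128.8], [29.3, 15.5, 189.6]]
toggle_tip []
nose [([0.584, -0.057, 0.211], [7.1, -6.5, 211.1], 0.49)]
crank_grip [([0.587, -0.072, 0.126], [11.0, -21.2, 126.3], 0.69)]
oil_bottle [([0.701, 0.345, 0.084], [80.5, 405.8, 83.7], 0.69)]
paste_jar [([0.639, -0.424, 0.05], [101.0, -365.9, 49.7], 0.88)]
screwdriver [([0.42, -0.167, 0.018], [-144.1, -133.4, 18.5], 0.76)]
wrench [([0.398, 0.087, 0.006], [-193.2, 117.1, 6.4], 0.79)]
battery [([0.536, -0.422, 0.044], [-2.2, -374.2, 44.2], 0.79)]
torch [([0.542, 0.566, 0.035], [-101.0, 608.1, 34.9], 0.68)]
```

View pics/s13.png

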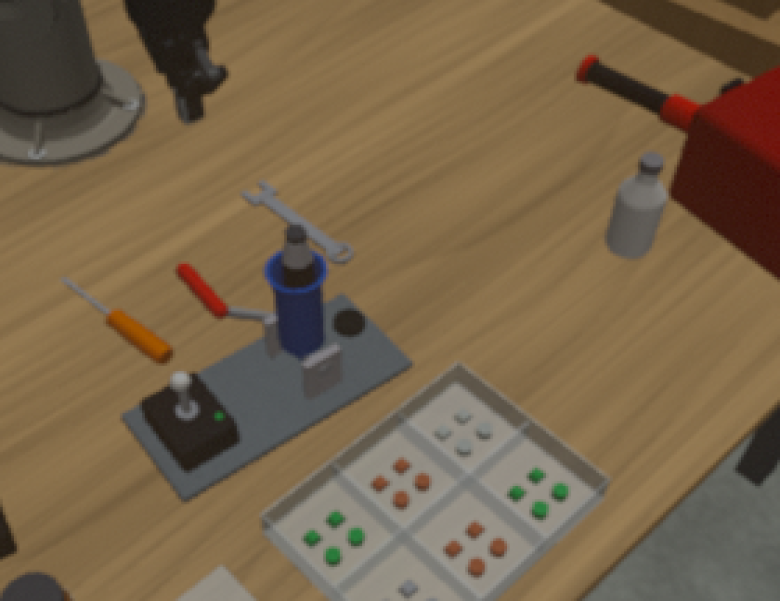

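```bash
python3 -c "
from bench import r
print(r.hand_in())"
```

```text
the job is handed in; nothing more can be done
None
```

The tool is put away and the job handed in at about 34 s. The hand-in reports no verdict.

- **Toggle:** I clicked it to off before touching the handpiece. The force fell away as it snapped over. The wrist camera then put the tip about 4 mm from centre, consistent with off. At the end the network didn't find the tip in the scene camera, but it stands upright in that picture.
- **Handpiece:** I slid it butt first into the lying cup. The first push from the nose stuck at about 23 N, probably because the fingers bore on it too high. I lowered them and pushed again until it stopped moving, reaching 30 N with no further travel. The camera showed 57 mm sticking out instead of 55 mm. I put that down to measuring error, because of the firm stop.
- **Cup:** I swung it up by the crank until it stopped moving, pressing with up to 29 N, then let go and backed the arm away.
- **Last picture:** The cup is upright with the handpiece nose up, its top at about 246 mm against 243 mm expected. The arm is clear of everything. The bystanders read within a few millimetres of where they started. The wrench is the exception: its reading shifted 22 mm in the scene camera, but is within 4 mm of the first top view. I believe that is scatter in the readings, since nothing came near it.

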